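# Turn the rotary parts bin under its chute and tip in the salvaged capacitors

## Task

Turn the rotary bin (the steel post on it is its grip) until the compartment that already holds capacitors stands squarely under the chute's mouth, and leave it there. Then take the scoop by its slanting handle and tip its three capacitors down the chute so that all of them end up in that compartment, without touching them with the fingers, and set the scoop back down flat on its rubber mat. Leave the circuit board, the meter and the screwdriver where they are.

Things in the scene. Friction and masses are not known exactly. Their poses are not given: they have to be found in the camera images.
- carousel (a joint): Angle (rad) of the rotary bin on its upright axis, counter-clockwise from above positive. At 0 the capacitor compartment is centred under the chute's mouth; it starts at 0.8 to 2.0, so it must be turned clockwise by that much. No stops; light friction (about 0.15 N m) holds it where it is left.
- hub (a point): Centre of the rotary bin, a dark grey tray of 300 mm diameter, on its axis at floor height (20 mm above the bench). Its x and y axes turn with the bin and run along the two crossing dividers (3 mm thick, tops 65 mm above the bench, as the rim). Quarters hold fixed samples: +x+y capacitors (the wanted one), -x+y finned heat sinks, -x-y chips, +x-y brass standoffs.
- cap_bay (a point): Middle of the floor of the wanted compartment, 100 mm from the bin's axis, 20 mm above the bench.
- post_grip (a point): The round upright steel post (14 mm diameter) by which the bin is turned: it stands on the divider along the hub's -x axis, 100 mm from the bin's axis, its top 115 mm above the bench. This point lies on its centre line, 17 mm below its top. It moves round with the bin.
- chute: Fixed sheet-steel chute beside the bin. Origin on the bin's axis at bench height. Its trough runs along its own -y, 70 mm wide inside; the floor slopes at 45 degrees from y -130, z 78 mm up to y -220, z 168 mm; side walls 29 mm high square to the floor; low back wall at y -221 mm, top at z 185 mm. Parts run towards +y, hit a stop plate at y -69 mm and drop out of the mouth.
- chute_in (a point): On the sloping floor of the chute near its upper end, on its centre line, 40 mm inside the back wall and 128 mm above the bench: tip the parts in above here. Axes as chute.
- chute_out (a point): Centre of the chute's open mouth (60 x 70 mm), 100 mm from the bin's axis, 78 mm above the bench.
- mat: Dark blue-grey rubber mat lying fixed on the bench, 180 x 180 x 3 mm, on which the scoop stands at first. Origin at the centre of its underside.
- scoop_grip (a point): Centre of the grip of the loose scoop's black handle, a flat bar 14 mm wide (along the scoop's y) and 18 mm thick that slants back 35 degrees from vertical, along (-0.574, 0, 0.819), ending 30 mm beyond this point. Axes: x to the nose, y left, z up when it stands flat. From here the lower edge of the nose is at x +110, z -67 mm, and the top of the tray's walls at z -22 mm.
- scoop_mid (a point): Centre of the scoop's tray (black plastic, about 0.12 kg), 22 mm above its underside; axes as scoop_grip. Tray 84 mm long, 39 mm wide, 45 mm high, open on top and at the nose. The inside floor rises 14 degrees to the nose, so it must be pitched nose-down about 50 degrees to empty.
- cap0: Loose capacitor, a bare aluminium cylinder with a black foot at one end, 18 mm in diameter and 30 mm long, about 14 g, lying across the scoop against its rear wall. Origin at its centre, y along the cylinder.
- cap1: The second such capacitor, in the middle of the row in the scoop.
- cap2: The third such capacitor, nearest the nose of the scoop.
- board_mid (a point): Bystander: loose black circuit board, 130 x 170 mm, 32 mm high; this is its middle.
- meter_mid (a point): Bystander: loose yellow hand-held meter lying flat, 85 x 170 x 36 mm; this is its middle.
- driver_mid (a point): Bystander: loose screwdriver lying on the bench; this point is about its middle.
There are look-alikes about, which are no part of the job. Leave any orange or red look-alike of the part that bears scoop_grip alone.

How it is judged:
By the outcome, as a careful person would: the job done as asked, in the order asked, and still so for the second after the job is handed in, with the robot touching nothing.
It also fails if it takes over 72 s, if anything falls off the work surface, if the arm or the gripper's body presses on something with over 40 N, if the wrist force passes 120 N, or if a joint passes its speed limit or range.

## Robot

A 7-joint arm with a two-finger parallel gripper is mounted at the origin on the work surface. World frame = base frame: x ahead of the robot, y to its left, z up, the work surface at z = 0. Lengths are in m, angles in rad, forces in N, time in s.
With the tool pointing down it reaches from about 0.35 to 0.775 m from the base axis. Payload 3.1 kg.
Tool frame: the origin (TCP) lies at the very end of the fingers, on their centre line; the grasp point (between the pads) lies 19 mm behind it; z points along the fingers, y is the line along which they close (so a half turn about z gives the same grasp; the last joint's range is limited). The gripper opens to 85 mm and grips with 20 to 120 N. Pads are 22 mm wide; open, the fingers measure 114 mm over their backs; the gripper's body (76 mm by 85 mm) begins 54 mm behind the grasp point. The pads swing forward as they close: fully open they stand 13 mm farther back than shut.
Start: joints at [-1.374, 0.311, 0.014, 1.512, -0.004, 1.319, -0.027], TCP at [0.13, 0.534, 0.231] pointing down, gripper open.
Joint ranges: [-2.7, 2.7], [-0.3, 1.91], [-1.27, 1.3], [0.12, 2.57], [-1.44, 4.58], [0.2, 2.03], [-3.05, 3.05]. Speed limits (rad/s): [2.79, 2.79, 3.14, 3.14, 3.14, 3.14, 3.14].

## Interface

Orientations are given as [roll, pitch, yaw] about the fixed x, y, z axes, in that order (R = Rz(yaw) Ry(pitch) Rx(roll)).
In Python, from workcell import sense, camera, camera_info, close_job gives the robot as it stands. The module is installed in compiled form; this text tells all that it offers.
- The arm moves only by the tool arm_command, never from a script. Its argument "steps" is a list that holds one entry, the list of rows, each a list of 6 numbers: the shift along the world's x, y, z in m, then the turn, a rotation vector about the world's x, y, z in degrees. A call has 1 to 10 rows; each row shifts and turns the commanded pose from where the row before left it; what a row does not reach is not made up. A row lasts 1/8 s, in which the tool goes at most 62.5 mm and 10.7 degrees, less where a joint would pass 70% of its speed; a pose out of reach is approached as far as the arm can. A call with a gripper value outside its range is refused whole. "grip" is the opening in per cent of the stroke, from 0 (shut) to 100 (fully open), set as the call begins (left out, the last holds). The fingers move at their own pace and stop on an object; "newtons" is the grip in N (left out, the last holds). Time passes only in rows, so rows that do not move let the fingers close. It gives the time, the measured TCP pose, the force, the opening and the grip force at its end, in the units of the state.
- sense(): the state, without advancing time (a new reading comes with each control period).
- camera(name): name is "scene" or "top"; returns the picture (384x512x3 uint8, red, green, blue); there is no depth.
- camera_info(name): a dict with "camera_matrix" (3x3 intrinsics, pixels), "world_to_cam" (4x4, takes a point from world to camera coordinates). Camera axes: x right, y down, z forward; pixel columns grow to the right and rows downward; lengths in m; the calibration is good to about 2 mm. A picture is of the moment at which its call begins. camera_info takes no time and is no camera call.
- close_job(): hands the job in; it is judged then, once.
The state is a dict: "time_s": time; "joint_pos": joint angles; "joint_velocities": joint speeds; "tau": joint torques, N m; "tcp_pos": TCP position; "orientation": TCP orientation; "ft_force": force on the tool from outside, world axes, zero at the start; "torque": the same for the moment, N m; "gripper_width": finger opening in m; "finger_force": force on a finger pad.
Only numpy, scipy, OpenCV 4.12 (cv2) and the standard library are available. Lean on these libraries where they do the work, as an engineer would, in place of code of your own. Each camera call takes 0.05 s, during which the arm holds its last target. There are 200 camera calls.

## Working session

There is one attempt and no reset: what is moved stays moved. The work goes in short steps, Python scripts to look and compute and a tool call to move; the robot and the scene stay as the last step left them, time stands still between calls to the robot, and variables do not carry over. Pictures are saved under pics/ and viewed, at most 10 in all, crops included, and the job is handed in when it is done.

Besides the shell and the picture viewer there is one more tool, called after "Emit:" as a command line: name --argument value ..., lists and objects as JSON in quotes. arm_command: Moves the arm, as the interface text tells. Its arguments: {"type":"object","properties":{"steps":{"type":"array"},"grip":{"type":"number"},"newtons":{"type":"number"}},"required":["steps"]}

```bash
mkdir -p pics; python3 - <<'E'
from workcell import *
import cv2,numpy as np
for n in("scene","top"):
    im=camera(n); cv2.imwrite(f"pics/{n}0.png",im[:,:,::-1]); i=camera_info(n); print(n,np.round(i["camera_matrix"],1).tolist(),np.round(i["world_to_cam"],4).tolist())
a=cv2.imread("pics/scene0.png");b=cv2.imread("pics/top0.png")
cv2.imwrite("pics/s0.png",cv2.resize(a,(800,600),interpolation=cv2.INTER_CUBIC));cv2.imwrite("pics/t0.png",cv2.resize(b,(800,600),interpolation=cv2.INTER_CUBIC))
print(sense())
E
```

```text
scene [[498.8, 0.0, 255.1], [0.0, 498.8, 201.3], [0.0, 0.0, 1.0]] [[-0.1803, 0.9836, 0.0102, 0.2593], [0.6135, 0.1205, -0.7804, -0.2155], [-0.7688, -0.1345, -0.6252, 2.4295], [0.0, 0.0, 0.0, 1.0]]
top [[409.9, 0.0, 255.1], [0.0, 409.9, 195.0], [0.0, 0.0, 1.0]] [[-0.0117, -0.9998, 0.0136, -0.1635], [-0.9866, 0.0093, -0.1631, 0.5438], [0.163, -0.0153, -0.9865, 1.2694], [0.0, 0.0, 0.0, 1.0]]
{'time_s': 0.1, 'joint_pos': array([-1.37367083,  0.31164029,  0.0140082 ,  1.51291479, -0.00441612,
        1.31919364, -0.0271855 ]), 'joint_velocities': array([ 0.0019052 , -0.00235221, -0.00075912, -0.00230037, -0.00226372,
       -0.00141357,  0.00115175]), 'tau': array([ 4.23055089e-04, -3.80856371e+01,  1.46372532e-01, -2.31243521e+01,
        1.21950964e-02,  8.11521371e-03, -1.65653483e-05]), 'tcp_pos': array([0.12994208, 0.53375113, 0.23032539]), 'orientation': array([-3.13946895e+00,  7.80923856e-05,  2.90283967e+00]), 'ft_force': array([ 0.56119839, -0.32205674, -0.0820451 ]), 'torque': array([-0.02230948, -0.0365014 ,  0.00730808]), 'finger_force': 0.0, 'gripper_width': 0.08546055334425376}
```

View pics/s0.png

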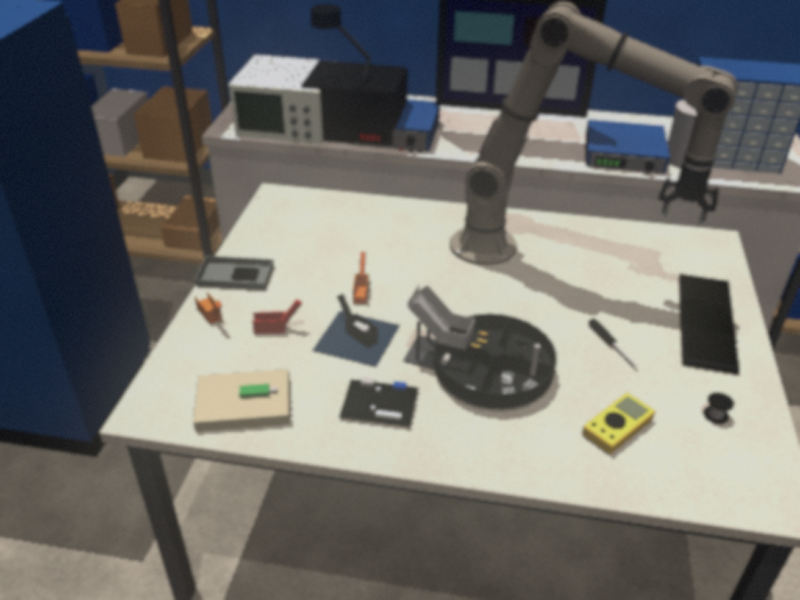

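View pics/t0.png

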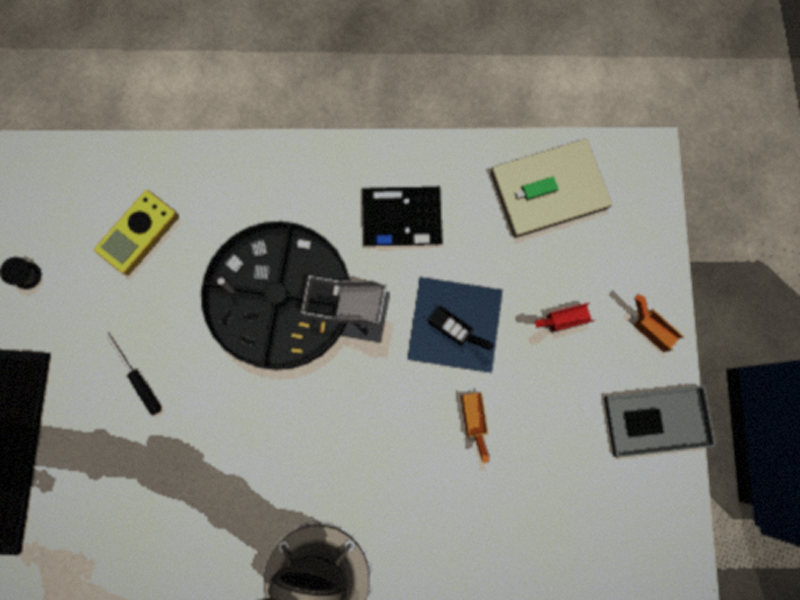

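Candidates for the scoop (top view px at 800 wide): black on the mat (455,325); orange (475,415); red (570,318); orange (657,325). The black one on the blue-grey mat holding three bright capacitors is the one. The bin's hub is at about (276,295), the post at (222,283), and the chute extends to the right of the bin. I'll check the choice in close crops.

```bash
cat > h.py <<'E'
from workcell import *
import cv2,numpy as np
I={n:camera_info(n) for n in("scene","top")}
def proj(n,P):
    P=np.atleast_2d(P);T=np.array(I[n]["world_to_cam"]);K=np.array(I[n]["camera_matrix"])
    c=P@T[:3,:3].T+T[:3,3];p=c@K.T;return p[:,:2]/p[:,2:]
def ray(n,uv):
    T=np.array(I[n]["world_to_cam"]);K=np.array(I[n]["camera_matrix"])
    d=T[:3,:3].T@np.linalg.solve(K,[uv[0],uv[1],1.]);return -T[:3,:3].T@T[:3,3],d/np.linalg.norm(d)
def onz(n,uv,z):
    o,d=ray(n,uv);return o+d*(z-o[2])/d[2]
def tri(us,ut):
    A=np.zeros((3,3));b=np.zeros(3);
    for n,u in(("scene",us),("top",ut)):
        o,d=ray(n,u);M=np.eye(3)-np.outer(d,d);A+=M;b+=M@o
    return np.linalg.solve(A,b)
def crop(im,x0,y0,w,h,s):
    c=cv2.resize(im[y0:y0+h,x0:x0+w],None,fx=s,fy=s,interpolation=cv2.INTER_CUBIC)
    for k in range(0,w,10): cv2.putText(c,str(x0+k),(k*s,8),0,.3,(0,255,255),1);cv2.line(c,(int((k+.5)*s),9),(int((k+.5)*s),13),(0,255,255),1)
    for k in range(10,h,10): cv2.putText(c,str(y0+k),(0,int((k+.5)*s)+3),0,.3,(0,255,255),1)
    return c
def grab(n,k=4):
    return np.clip(np.mean([camera(n)[:,:,::-1].astype(float) for _ in range(k)],0),0,255).astype(np.uint8)
E
python3 - <<'E'
from h import *
s=grab("scene");t=grab("top");cv2.imwrite("pics/sa.png",s);cv2.imwrite("pics/ta.png",t)
g=lambda x:np.clip(255*(x/255.)**.6,0,255).astype(np.uint8)
cv2.imwrite("pics/c1.png",crop(g(t),126,138,133,100,6))
A=crop(g(s),196,176,66,60,6);B=crop(g(t),258,174,66,66,6)
o=np.zeros((600,800,3),np.uint8);o[:360,:396]=A;o[:396,400:796]=B;cv2.imwrite("pics/c2.png",o)
cv2.imwrite("pics/c3.png",crop(g(s),256,176,105,92,7)[:600])
E
```

```text
(no output)
```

View pics/c1.png

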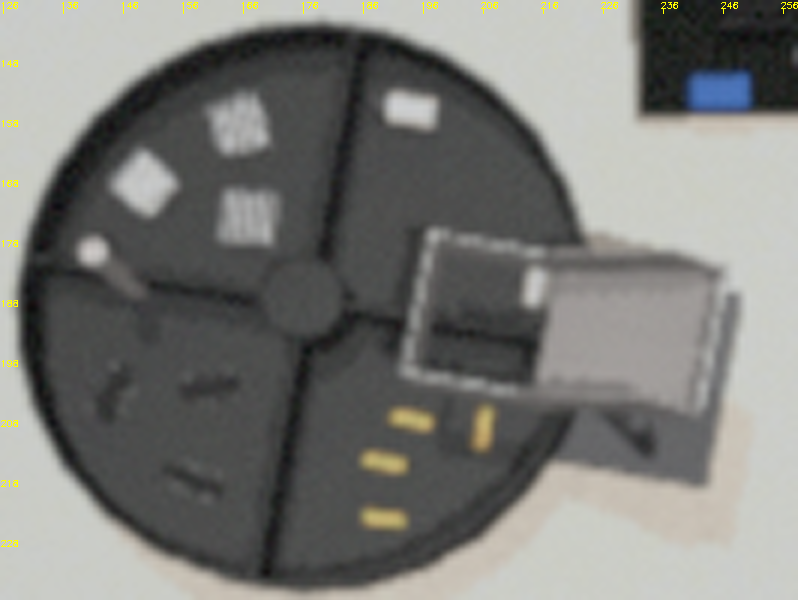

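View pics/c2.png

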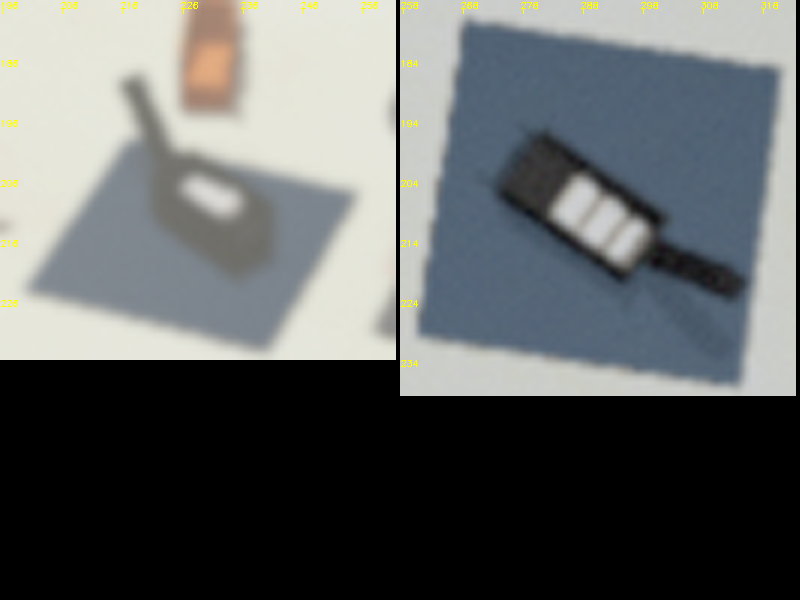

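View pics/c3.png

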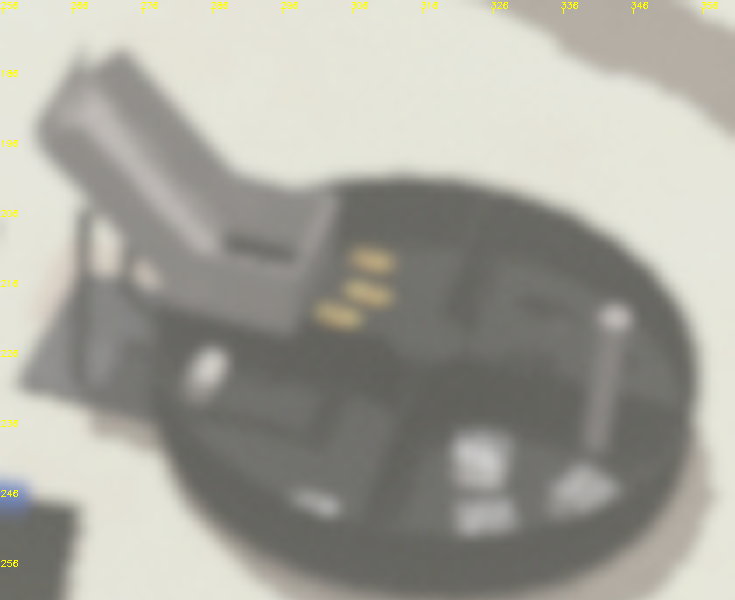

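```bash
cat > m.py <<'E'
from h import *
c1=lambda x,y:(126+x/6-.42,138+y/6-.42)
cA=lambda x,y:(196+x/6-.42,176+y/6-.42)
cB=lambda x,y:(258+(x-400)/6-.42,174+y/6-.42)
c3=lambda x,y:(256+x/7-.43,176+y/7-.43)
r=lambda a:np.round(a,4)
print("cams",[r(ray(n,(0,0))[0]) for n in I])
print("post top",r(tri(c3(614,318),c1(93,250))),"top@.115",r(onz("top",c1(93,250),.115)))
t=onz("top",c1(358,40),.065);b=onz("top",c1(268,575),.065);l=onz("top",c1(40,268),.065)
print("div ends",r(t),r(b),r(l),"len",r(np.linalg.norm((t-b)[:2])),"yaw hub y",np.degrees(np.arctan2(*(t-b)[[1,0]])),"mid",r((t+b)/2))
print("hub disc",r(onz("top",c1(302,298),.065)))
im=cv2.imread("pics/ta.png")
# rim circle: dark threshold points
pts=[(20,300),(320,24),(310,588),(105,95),(560,170),(60,430),(160,545),(470,545),(470,75)]
W=np.array([onz("top",c1(*p),.065)[:2] for p in pts]);A=np.c_[2*W,np.ones(len(W))];s=np.linalg.lstsq(A,(W**2).sum(1),rcond=None)[0]
print("circle",r(s[:2]),r(np.sqrt(s[2]+s[:2]@s[:2])))
a,bb=onz("top",c1(430,232),.1),onz("top",c1(405,375),.1);c,d=onz("top",c1(720,270),.185),onz("top",c1(697,410),.185)
print("chute",r(a),r(bb),r(c),r(d), "dir", np.degrees(np.arctan2(*((c+d-a-bb)[[1,0]]))), np.degrees(np.arctan2(*((a-bb)[[1,0]])))-90,np.degrees(np.arctan2(*((c-d)[[1,0]])))-90)
M=[onz("top",cB(*p),.003) for p in((462,24),(780,70),(742,385),(418,335))]
print("mat",r(np.mean(M,0)),[r(np.linalg.norm(M[i]-M[i-1])) for i in range(4)],[round(np.degrees(np.arctan2(*((M[i]-M[i-1])[[1,0]]))),1) for i in range(4)])
tip=tri(cA(133,80),cB(740,283));print("handle tip",r(tip))
S=[onz("top",cB(*p),.048) for p in((545,135),(500,190),(625,278),(665,218))]
print("scoop",[r(x[:2]) for x in S],r(np.mean(S,0)), "yaw",[np.degrees(np.arctan2(*((S[i]-S[j])[[1,0]]))) for i,j in((0,3),(1,2))])
E
python3 m.py
```

```text
cams [array([2.0468, 0.0976, 1.348 ]), array([ 0.3277, -0.1492,  1.3432])]
post top [0.5827 0.1799 0.1142] top@.115 [0.5826 0.1785 0.115 ]
div ends [0.7067 0.0541 0.065 ] [0.4206 0.0959 0.065 ] [0.5835 0.2194 0.065 ] len 0.2891 yaw hub y -8.322202289561925 mid [0.5636 0.075  0.065 ]
hub disc [0.5662 0.0813 0.065 ]
circle [0.5654 0.0777] 0.1509
chute [0.5936 0.0098 0.1   ] [0.5192 0.0217 0.1   ] [ 0.5556 -0.14    0.185 ] [ 0.488  -0.1286  0.185 ] dir -102.98945049041184 -99.0763237208341 -99.61194834961357
mat [ 0.5072 -0.2879  0.003 ] [np.float64(0.1748), np.float64(0.1785), np.float64(0.1763), np.float64(0.1783)] [np.float64(-8.8), np.float64(-98.9), np.float64(171.1), np.float64(80.6)]
handle tip [ 0.4519 -0.3441  0.093 ]
scoop [array([ 0.5375, -0.2545]), array([ 0.5081, -0.2299]), array([ 0.4604, -0.2951]), array([ 0.4922, -0.3173])] [ 0.4995 -0.2742  0.048 ] yaw [np.float64(54.22023621255311), np.float64(53.87760476609865)]
```

The close crops show the black scoop at the mat's centre with three bright capacitors in it, handle to the lower right. The post, hub and scoop sizes agree with the text (post-to-hub 103 mm, handle tip z 93 mm, nose yaw about 55°). The bin needs about 46° clockwise. Next I move above the post with the fingers closing tangentially.

Emit:
arm_command --steps '[[[0.045,-0.0355,0,0,0,-8.6],[0.045,-0.0355,0,0,0,-8.6],[0.045,-0.0355,0,0,0,-8.6],[0.045,-0.0355,0,0,0,-8.6],[0.045,-0.0355,0,0,0,-8.6],[0.045,-0.0355,0,0,0,-8.6],[0.045,-0.0355,0,0,0,-8.6],[0.045,-0.0355,0,0,0,-8.6],[0.045,-0.0355,0,0,0,-8.6],[0.045,-0.0355,0,0,0,-8.6]]]' --grip 100 --newtons 40

```text
time_s: 1.75
tcp_pos: [0.5814, 0.1787, 0.2315]
orientation: [3.141, -0.001, 1.398]
ft_force: [-0.1, 0.3, 0.5]
gripper_width: 0.0854
finger_force: 0.0
```

Emit:
arm_command --steps '[[[0.0005,0,-0.04,0,0,0],[0.0005,0,-0.04,0,0,0],[0,0,-0.04,0,0,0],[0,0,-0.02,0,0,0],[0,0,-0.01,0,0,0],[0,0,0,0,0,0]]]'

```text
time_s: 2.5
tcp_pos: [0.5809, 0.1795, 0.0811]
orientation: [-3.141, 0.0, 1.402]
ft_force: [-0.4, -0.0, -0.3]
gripper_width: 0.0855
finger_force: 0.0
```

Emit:
arm_command --steps '[[[0,0,0,0,0,0],[0,0,0,0,0,0],[0,0,0,0,0,0],[0,0,0,0,0,0],[0,0,0,0,0,0],[0,0,0,0,0,0]]]' --grip 0

```text
time_s: 3.25
tcp_pos: [0.5812, 0.1795, 0.0817]
orientation: [3.141, -0.0, 1.402]
ft_force: [-0.6, -1.0, 4.1]
gripper_width: 0.0132
finger_force: 39.0
```

```bash
python3 - <<'E'
import numpy as np
h=np.array([.5654,.0777]);p=np.array([.5825,.179])
R=np.linalg.norm(p-h);a0=np.arctan2(*(p-h)[::-1]);print(R,np.degrees(a0))
# rows of 4.6 deg x10, radius 0.1012 scaled
for R in(R,):
  a=a0-np.radians(4.6*np.arange(11));q=h+R*np.c_[np.cos(a),np.sin(a)];print(np.round(np.diff(q,axis=0),4).tolist())
E
```

```text
0.10273314946987655 80.41848367144901
[[0.0081, -0.0017], [0.0079, -0.0023], [0.0077, -0.003], [0.0074, -0.0036], [0.0071, -0.0042], [0.0068, -0.0047], [0.0064, -0.0052], [0.0059, -0.0057], [0.0054, -0.0062], [0.0049, -0.0066]]
```

Emit:
arm_command --steps '[[[0.008,-0.0017,0,0,0,-4.6],[0.0078,-0.0023,0,0,0,-4.6],[0.0076,-0.003,0,0,0,-4.6],[0.0073,-0.0036,0,0,0,-4.6],[0.007,-0.0041,0,0,0,-4.6],[0.0067,-0.0046,0,0,0,-4.6],[0.0063,-0.0051,0,0,0,-4.6],[0.0058,-0.0056,0,0,0,-4.6],[0.0053,-0.0061,0,0,0,-4.6],[0.0048,-0.0065,0,0,0,-4.6]]]'

```text
time_s: 4.5
tcp_pos: [0.6473, 0.1373, 0.0818]
orientation: [-3.14, 0.0, 0.597]
ft_force: [-3.1, 0.6, 4.6]
gripper_width: 0.0127
finger_force: 39.5
```

Emit:
arm_command --steps '[[[0,0,0,0,0,0],[0,0,0,0,0,0]]]'

```text
time_s: 4.75
tcp_pos: [0.6479, 0.1364, 0.0817]
orientation: [3.141, -0.0, 0.6]
ft_force: [-1.3, -0.5, 4.6]
gripper_width: 0.0126
finger_force: 39.6
```

Emit:
arm_command --steps '[[[0,0,0,0,0,0],[0,0,0,0,0,0],[0,0,0,0,0,0],[0,0,0.03,0,0,0],[0,0,0.05,0,0,0],[0,0,0.05,0,0,0]]]' --grip 100

```text
time_s: 5.5
tcp_pos: [0.6473, 0.137, 0.2122]
orientation: [-3.141, 0.001, 0.599]
ft_force: [1.0, -0.3, -0.3]
gripper_width: 0.0855
finger_force: 0.0
```

Emit:
arm_command --steps '[[[0,0.05,0.01,0,0,0],[0,0.05,0,0,0,0],[0,0.05,0,0,0,0],[0,0.05,0,0,0,0],[0,0,0,0,0,0]]]'

```text
time_s: 6.12
tcp_pos: [0.6454, 0.3446, 0.2196]
orientation: [-3.137, -0.0, 0.61]
ft_force: [-0.4, 0.2, -0.1]
gripper_width: 0.0852
finger_force: 0.0
```

```bash
python3 - <<'E'
from h import *
s=grab("scene",2);t=grab("top",2);cv2.imwrite("pics/sb.png",s);cv2.imwrite("pics/tb.png",t)
g=lambda x:np.clip(255*(x/255.)**.6,0,255).astype(np.uint8)
cv2.imwrite("pics/c4.png",crop(g(t),126,138,133,100,6))
E
```

```text
(no output)
```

View pics/c4.png

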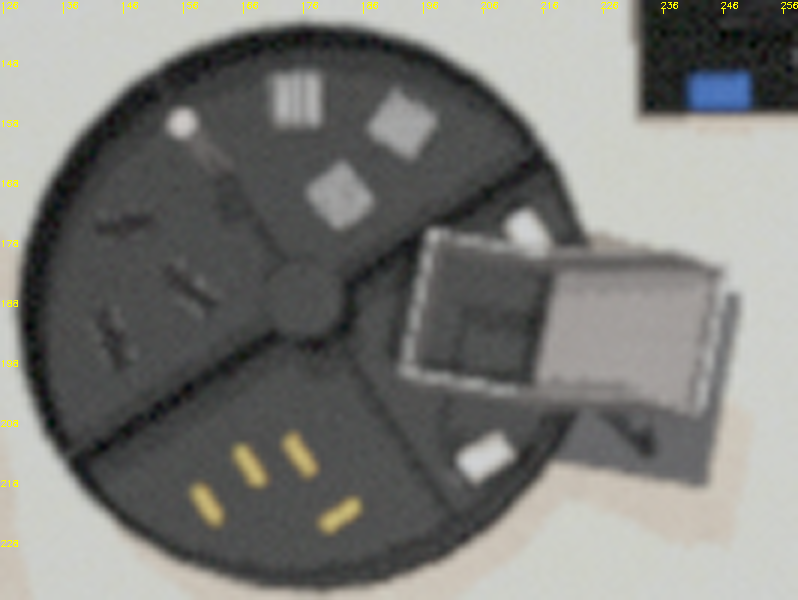

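The bin turned: the capacitor quarter now sits under the mouth, with its dividers ending at crop (535,160) and (455,510). Next I quantify the angle with a model overlay.

```bash
cat > ov.py <<'E'
from m import *
def W(h,yaw,P): 
    c,s=np.cos(yaw),np.sin(yaw);P=np.atleast_2d(P);return np.c_[h[0]+c*P[:,0]-s*P[:,1],h[1]+s*P[:,0]+c*P[:,1],P[:,2]]
E
python3 - <<'E' | tail -12
from ov import *
e=[onz("top",c1(*p),.065)[:2] for p in((535,160),(85,460),(455,510))]
pt=onz("top",c1(182,123),.115)[:2]
d=lambda v:np.degrees(np.arctan2(v[1],v[0]))
h=np.array([.5654,.0777])
print("---\ny-axis dir(long)",d(e[0]-e[1]),"from hub",d(e[0]-h),d(h-e[1]),"x dir",d(e[2]-h),"post dir",d(h-pt),"R",np.linalg.norm(pt-h),"mid",(e[0]+e[1])/2)
for n in("top","scene"):
    im=cv2.imread(f"pics/{'t' if n=='top' else 's'}b.png")
    x0,y0,w,hh=(126,138,133,100) if n=="top" else(250,170,115,100)
    c=np.clip(255*(cv2.resize(im[y0:y0+hh,x0:x0+w],None,fx=6,fy=6,interpolation=cv2.INTER_CUBIC)/255.)**.6,0,255).astype(np.uint8)
    def pl(P,col,cl=False):
        p=(proj(n,P)-[x0,y0]+.5)*6;cv2.polylines(c,[np.int32(np.round(p*8))],cl,col,1,cv2.LINE_AA,3)
    t=np.linspace(0,2*np.pi,80)
    pl(W(h,0,np.c_[.15*np.cos(t),.15*np.sin(t),0*t+.065]),(0,255,0),True)
    y=np.radians(-10)
    w_=.0355
    pl(W(h,y,[(-w_,-.221,.185),(w_,-.221,.185)]),(0,0,255))
    for s in(-w_,w_): pl(W(h,y,[(s,-.22,.168),(s,-.1995,.1885),(s,-.1095,.0985)]),(0,0,255)); pl(W(h,y,[(s,-.22,.168),(s,-.13,.078)]),(255,0,255))
    pl(W(h,y,[(-.035,-.069,.078),(.035,-.069,.078),(.035,-.13,.078),(-.035,-.13,.078)]),(255,255,0),True)
    cv2.imwrite(f"pics/o_{n}.png",c)
a=cv2.imread("pics/o_top.png")[210:500,380:780];b=cv2.imread("pics/o_scene.png")[:400,:400];
o=np.zeros((600,800,3),np.uint8);o[:435,:600]=cv2.resize(a,None,fx=1.5,fy=1.5)
cv2.imwrite("pics/o.png",np.hstack([cv2.resize(a,(400,290)),b[:290]])) ;print(cv2.imread("pics/o.png").shape)
cv2.imwrite("pics/o.png",cv2.copyMakeBorder(np.hstack([cv2.imread("pics/o_top.png")[130:530,380:780],b]),0,0,0,0,0))
E
```

```text
cams [array([2.0468, 0.0976, 1.348 ]), array([ 0.3277, -0.1492,  1.3432])]
post top [0.5827 0.1799 0.1142] top@.115 [0.5826 0.1785 0.115 ]
div ends [0.7067 0.0541 0.065 ] [0.4206 0.0959 0.065 ] [0.5835 0.2194 0.065 ] len 0.2891 yaw hub y -8.322202289561925 mid [0.5636 0.075  0.065 ]
hub disc [0.5662 0.0813 0.065 ]
circle [0.5654 0.0777] 0.1509
chute [0.5936 0.0098 0.1   ] [0.5192 0.0217 0.1   ] [ 0.5556 -0.14    0.185 ] [ 0.488  -0.1286  0.185 ] dir -102.98945049041184 -99.0763237208341 -99.61194834961357
mat [ 0.5072 -0.2879  0.003 ] [np.float64(0.1748), np.float64(0.1785), np.float64(0.1763), np.float64(0.1783)] [np.float64(-8.8), np.float64(-98.9), np.float64(171.1), np.float64(80.6)]
handle tip [ 0.4519 -0.3441  0.093 ]
scoop [array([ 0.5375, -0.2545]), array([ 0.5081, -0.2299]), array([ 0.4604, -0.2951]), array([ 0.4922, -0.3173])] [ 0.4995 -0.2742  0.048 ] yaw [np.float64(54.22023621255311), np.float64(53.87760476609865)]
---
y-axis dir(long) -55.830594366849 from hub -57.93350005089915 -53.75599822783738 x dir -145.15604757568596 post dir -145.2724170555267 R 0.10117363603765243 mid [0.56060827 0.07560316]
(290, 800, 3)
```

View pics/o.png

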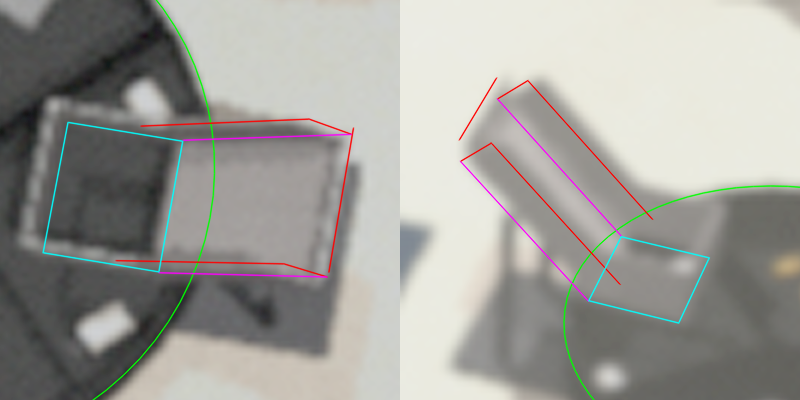

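The chute overlay matches at yaw about −10° (with the hub about 3 mm further in +y). The bin's yaw is about −145.5° against a target of −145°, so it is square to within about 1°. On to the scoop.

Emit:
arm_command --steps '[[[-0.016,-0.05,0.02,0,0,1.4],[-0.016,-0.05,0.02,0,0,1.4],[-0.016,-0.053,0.01,0,0,1.4],[-0.016,-0.053,0,0,0,1.4],[-0.016,-0.053,0,0,0,1.4],[-0.016,-0.053,0,0,0,1.4],[-0.016,-0.053,0,0,0,1.4],[-0.016,-0.053,0,0,0,1.4],[-0.016,-0.053,0,0,0,1.4],[-0.016,-0.053,0,0,0,1.4]]]'

```text
time_s: 7.58
tcp_pos: [0.4856, -0.1903, 0.2717]
orientation: [3.141, -0.001, 0.841]
ft_force: [-0.2, -1.3, 0.2]
gripper_width: 0.0857
finger_force: 0.0
```

Emit:
arm_command --steps '[[[-0.016,-0.053,0,0,0,1.4],[-0.016,-0.053,0,0,0,1.4],[-0.016,-0.053,0,0,0,1.4],[-0.016,-0.053,0,0,0,1.4],[0,0,0,7.13,-5.07,0],[0,0,0,7.13,-5.07,0],[0,0,0,7.13,-5.07,0],[0,0,0,7.13,-5.07,0],[0,0,0,0,0,0]]]'

```text
time_s: 8.7
tcp_pos: [0.4187, -0.4028, 0.2692]
orientation: [-3.128, -0.608, 0.924]
ft_force: [-0.1, 0.8, 0.6]
gripper_width: 0.0857
finger_force: 0.0
```

```bash
python3 - <<'E'
from workcell import *
import numpy as np
from scipy.spatial.transform import Rotation as R
s=sense();M=R.from_euler('xyz',s['orientation']).as_matrix();print(np.round(M,3),np.round(s['joint_pos'],2),s['tcp_pos'])
print('target',[.4407,-.3585,.12]-s['tcp_pos'])
Y=np.array([.815,-.579,0]);Z=np.array([.332,.468,-.819]);T=np.c_[np.cross(Y,Z),Y,Z];print(np.degrees(R.from_matrix(T@M.T).as_rotvec()))
E
```

```text
[[ 0.494  0.803  0.333]
 [ 0.655 -0.596  0.465]
 [ 0.572 -0.012 -0.82 ]] [ 0.66  0.59  0.69  1.29 -0.83  1.79  0.68] [ 0.41872237 -0.40279026  0.26923352]
target [ 0.02197763  0.04429026 -0.14923352]
[-0.2583313  -0.61709569  1.21208632]
```

Emit:
arm_command --steps '[[[0.007,0.015,-0.05,0,-0.6,1.2],[0.007,0.015,-0.05,0,0,0],[0.008,0.014,-0.049,0,0,0],[0,0,0,0,0,0],[0,0,0,0,0,0]]]' --newtons 80

```text
time_s: 9.32
tcp_pos: [0.4465, -0.3563, 0.1248]
orientation: [3.134, -0.615, 0.969]
ft_force: [-0.8, -0.3, 1.4]
gripper_width: 0.0854
finger_force: 0.0
```

```bash
python3 - <<'E'
from h import *
s=grab("scene",2);t=grab("top",2);print(sense()['joint_pos'].round(2),sense()['tcp_pos'])
A=crop(s,190,165,66,66,6);B=crop(t,262,174,66,66,6)
# draw expected grip and tool line
for im,n,x0,y0 in((A,"scene",190,165),(B,"top",262,174)):
    p=(proj(n,[sense()['tcp_pos'],[.461,-.330,.070]])-[x0,y0]+.5)*6
    cv2.line(im,*[tuple(int(v) for v in q) for q in p],(0,0,255),1)
cv2.imwrite("pics/g.png",np.hstack([A,B]))
E
```

```text
[ 0.58  0.67  0.64  1.55 -0.89  1.51  0.85] [ 0.44581115 -0.3572186   0.12448309]
```

View pics/g.png

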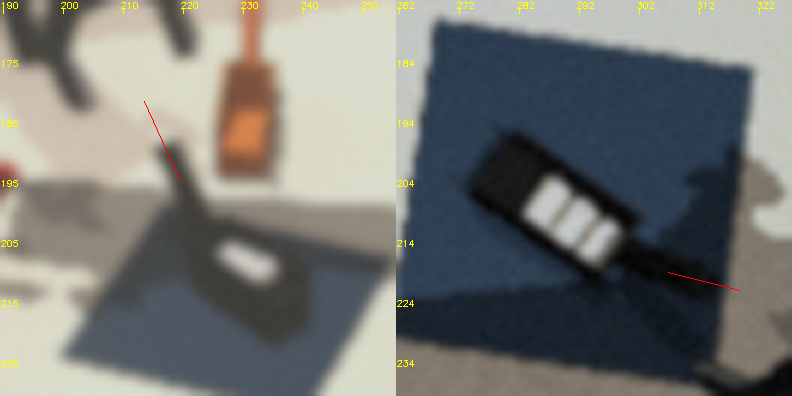

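The red line from the TCP to the grip point runs along the black handle in both views (scene ~(216,188), top ~(311,219)), with a finger on each side. I'll advance and close.

Emit:
arm_command --steps '[[[0.005,0.009,-0.018,0,0,0],[0.005,0.009,-0.018,0,0,0],[0.005,0.009,-0.017,0,0,0],[0.004,0.006,-0.011,0,0,0],[0.002,0.003,-0.005,0,0,0],[0,0,0,0,0,0],[0,0,0,0,0,0]]]'

```text
time_s: 10.4
tcp_pos: [0.4666, -0.3201, 0.0538]
orientation: [3.138, -0.616, 0.966]
ft_force: [0.0, 0.5, -0.2]
gripper_width: 0.0851
finger_force: 0.0
```

Emit:
arm_command --steps '[[[0,0,0,0,0,0],[0,0,0,0,0,0],[0,0,0,0,0,0],[0,0,0,0,0,0],[0,0,0,0,0,0],[0,0,0,0,0,0]]]' --grip 0 --newtons 70

```text
time_s: 11.15
tcp_pos: [0.4667, -0.3193, 0.0533]
orientation: [3.139, -0.617, 0.966]
ft_force: [0.8, -0.4, 0.5]
gripper_width: 0.0132
finger_force: 68.0
```

```bash
python3 - <<'E'
from workcell import *
import numpy as np
from scipy.spatial.transform import Rotation as R
s=sense();print(s['joint_pos'].round(2));M=R.from_euler('xyz',s['orientation']).as_matrix();np.save('grasp.npy',np.r_[s['tcp_pos'],s['orientation']])
g=s['tcp_pos']-.019*M[:,2];print("grasp pt",g,np.round(M,3),s['torque'],s['ft_force'])
E
```

```text
[ 0.53  0.72  0.6   1.66 -0.95  1.37  0.91]
grasp pt [ 0.46038736 -0.32830373  0.06883412] [[ 0.464  0.822  0.331]
 [ 0.671 -0.57   0.474]
 [ 0.578  0.002 -0.816]] [-0.51307163  0.37621011 -0.02350369] [ 0.82003792 -0.43689255  0.50068857]
```

```bash
cat > pour.py <<'E'
import numpy as np
a=np.radians(80);N=np.array([np.cos(a),np.sin(a),0])
C=np.array([.565,.080,0])
def tcp(th,yc,z):
    t=np.radians(th);x,zz=-.099,.051
    return C+yc*N+np.array([0,0,z])+N*(x*np.cos(t)+zz*np.sin(t))+np.array([0,0,-x*np.sin(t)+zz*np.cos(t)])
th=[0,6,12,18,24,30,36,42,48,54,58];z=np.interp(th,[0,10,20,30,40,50,58],[.215,.21,.2,.19,.18,.172,.168])
P=np.array([tcp(t,-.188,q) for t,q in zip(th,z)])
if __name__=="__main__":
    print(P[0].round(4),P[-1].round(4));print(np.round(np.diff(P,axis=0),4).tolist(), "axis",-np.sin(a),np.cos(a))
E
python3 pour.py
```

```text
[ 0.5152 -0.2026  0.266 ] [ 0.5308 -0.1142  0.279 ]
[[0.001, 0.0058, 0.0071], [0.0012, 0.0068, 0.0054], [0.0014, 0.0077, 0.0026], [0.0015, 0.0086, 0.0018], [0.0016, 0.0093, 0.0008], [0.0018, 0.01, -0.0002], [0.0019, 0.0105, -0.0009], [0.0019, 0.0109, -0.0012], [0.002, 0.0112, -0.0012], [0.0013, 0.0076, -0.0011]] axis -0.984807753012208 0.17364817766693041
```

Emit:
arm_command --steps '[[[0,0,0.005,0,0,0],[0,0,0.02,0,0,0],[0,0,0.03,0,0,0],[0,0,0.03,0,0,0],[0,0,0.03,0,0,0],[0,0,0.03,0,0,0],[0,0,0.03,0,0,0],[0,0,0.03,0,0,0],[0,0,0.015,0,0,0],[0,0,0,0,0,0]]]'

```text
time_s: 12.4
tcp_pos: [0.4666, -0.3197, 0.2746]
orientation: [3.136, -0.616, 0.967]
ft_force: [0.4, -0.4, -2.0]
gripper_width: 0.0133
finger_force: 68.2
```

Emit:
arm_command --steps '[[[0.003,0.007,0,0,0,1.5],[0.006,0.014,0,0,0,3],[0.007,0.017,0,0,0,3.5],[0.008,0.02,0,0,0,4.2],[0.008,0.02,0,0,0,4.2],[0.007,0.017,0,0,0,3.6],[0.006,0.014,0,0,0,3],[0.003,0.008,0,0,0,1.7],[0,0,0,0,0,0],[0,0,0,0,0,0]]]'

```text
time_s: 13.65
tcp_pos: [0.5141, -0.2033, 0.2732]
orientation: [3.14, -0.616, 1.394]
ft_force: [-0.6, -0.5, -1.3]
gripper_width: 0.0132
finger_force: 68.2
```

```bash
python3 - <<'E'
from h import *
s=grab("scene",1);t=grab("top",1);st=sense();print(st['joint_pos'].round(2),st['tcp_pos'],st['orientation'])
A=crop(s,230,140,66,66,6);B=crop(t,200,150,66,66,6)
from pour import C,N
for im,n,x0,y0 in((A,"scene",230,140),(B,"top",200,150)):
    p=(proj(n,[C-.188*N+[0,0,.218],C-.221*N+[0,0,.185],C-.18*N+[0,0,.128]])-[x0,y0]+.5)*6
    for q,c in zip(p,((0,0,255),(0,255,0),(255,0,255))): cv2.circle(im,tuple(int(v) for v in q),4,c,1)
cv2.imwrite("pics/p.png",np.hstack([A,B]))
E
```

```text
[ 0.33  0.53  0.56  1.33 -0.74  1.77  0.71] [ 0.51406658 -0.20327563  0.27333493] [ 3.13951428 -0.61603274  1.39419203]
```

View pics/p.png

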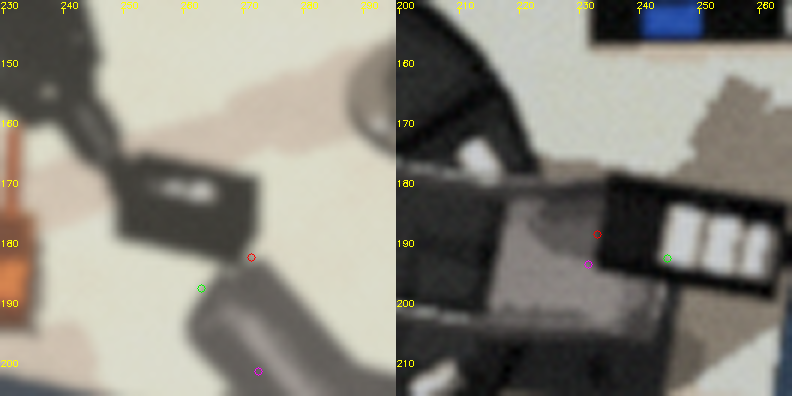

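Scoop held level, nose at top px (233,187) over the chute's upper end, all three capacitors aboard; it's within about 4 mm of the prediction. Begin tipping, with a check.

Emit:
arm_command --steps '[[[-0.002,0.006,0.005,-5.9,1.05,0],[0,0.007,0.0054,-5.9,1.05,0],[0,0,0,0,0,0]]]'

```text
time_s: 14.12
tcp_pos: [0.5138, -0.1868, 0.2857]
orientation: [3.135, -0.409, 1.403]
ft_force: [-0.6, 0.4, -1.8]
gripper_width: 0.0133
finger_force: 68.2
```

```bash
python3 - <<'E'
from workcell import *
from scipy.spatial.transform import Rotation as R
s=sense();M=R.from_euler('xyz',s['orientation']).as_matrix();print(s['joint_pos'].round(2),s['tcp_pos'],M.round(3).tolist())
import pour;print(pour.P[2])
E
```

```text
[ 0.16  0.42  0.6   1.37 -0.58  1.65  0.6 ] [ 0.51381452 -0.18682365  0.28569048] [[0.153, 0.986, 0.073], [0.904, -0.17, 0.391], [0.398, 0.006, -0.917]]
[ 0.51737992 -0.1900669   0.27846879]
```

Emit:
arm_command --steps '[[[0.0014,0.007,0.0015,-5.9,1.05,0],[0.0015,0.008,0.0008,-5.9,1.05,0],[0.0016,0.0093,0,-5.9,1.05,0],[0.0018,0.01,-0.001,-5.9,1.05,0],[0.0019,0.0105,-0.002,-5.9,1.05,0],[0.0019,0.0109,-0.002,-5.9,1.05,0],[0.002,0.0112,-0.002,-5.9,1.05,0],[0.0013,0.0076,-0.0011,-4,0.7,0],[0,0,0,0,0,0],[0,0,0,0,0,0]]]'

```text
time_s: 15.38
tcp_pos: [0.5252, -0.1172, 0.2779]
orientation: [-3.141, 0.395, 1.392]
ft_force: [1.4, -1.8, -0.5]
gripper_width: 0.0135
finger_force: 68.4
```

Emit:
arm_command --steps '[[[0,0,0,0,0,0],[0,0,0,0,0,0],[0,0,0,0,0,0],[0,0,0,0,0,0]]]'

```text
time_s: 15.88
tcp_pos: [0.526, -0.1148, 0.278]
orientation: [3.141, 0.395, 1.396]
ft_force: [0.9, 0.8, -0.6]
gripper_width: 0.013
finger_force: 68.4
```

```bash
python3 - <<'E'
from h import *
s=grab("scene",2);t=grab("top",2);st=sense();print(st['joint_pos'].round(2),st['tcp_pos'],st['orientation'])
import pour;print(pour.P[-1])
A=crop(s,230,150,66,90,6);B=crop(t,190,140,66,90,6)
cv2.imwrite("pics/q.png",np.hstack([A,B]))
E
```

```text
[-0.54  0.34  0.63  1.49  0.2   1.42 -0.14] [ 0.52605409 -0.11456737  0.27789001] [3.14090616 0.39536366 1.39658129]
[ 0.53075457 -0.11421547  0.27898264]
```

View pics/q.png

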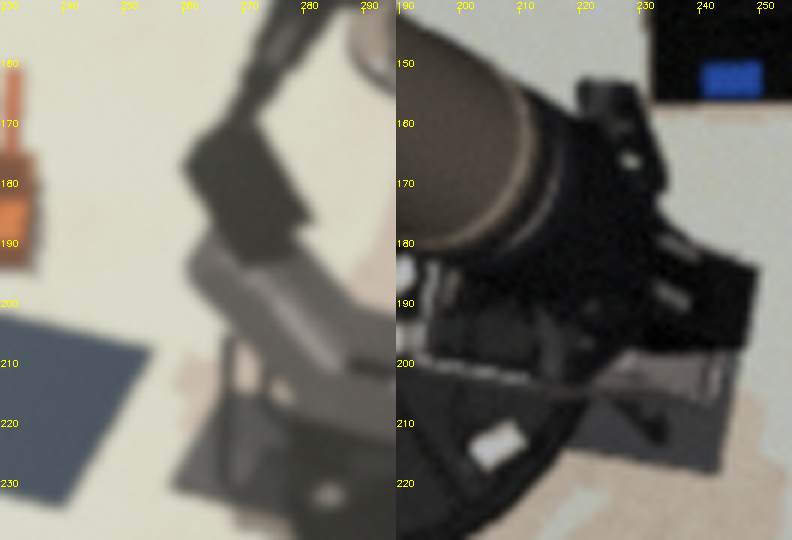

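The scoop is tipped into the chute (scene px (270,180)) and no capacitors are visible in it. My ten pictures are used, so from here I check numerically. Tip back level, retreat, and count bright pixels.

Emit:
arm_command --steps '[[[0,0,0.004,-5,0.9,0],[0,0,0,0,0,0],[0,0,0,0,0,0],[-0.001,-0.008,0.006,8,-1.4,0],[-0.002,-0.011,0.006,8,-1.4,0],[-0.002,-0.014,0.006,8,-1.4,0],[-0.002,-0.014,0.006,8,-1.4,0],[-0.002,-0.014,0.004,8,-1.4,0],[-0.002,-0.013,0.002,8,-1.4,0],[-0.002,-0.012,0,8,-1.4,0]]]'

```text
time_s: 17.32
tcp_pos: [0.5126, -0.2032, 0.3132]
orientation: [3.138, -0.51, 1.396]
ft_force: [0.4, 0.2, -1.1]
gripper_width: 0.0133
finger_force: 68.4
```

Emit:
arm_command --steps '[[[-0.002,-0.012,0,6.5,-1.1,0],[-0.008,-0.02,0,0,0,-4],[-0.008,-0.02,0,0,0,-5],[-0.008,-0.02,0,0,0,-5],[-0.008,-0.02,0,0,0,-5],[-0.008,-0.02,0,0,0,-5],[0,0,0,0,0,0],[0,0,0,0,0,0]]]'

```text
time_s: 18.32
tcp_pos: [0.4718, -0.3117, 0.3121]
orientation: [-3.14, -0.624, 0.979]
ft_force: [-0.2, 0.7, -1.2]
gripper_width: 0.0135
finger_force: 68.5
```

```bash
python3 - <<'E'
from h import *
from scipy.spatial.transform import Rotation as R
st=sense();M=R.from_euler('xyz',st['orientation']).as_matrix();g=np.load('grasp.npy');G=R.from_euler('xyz',g[3:]).as_matrix()
print(st['joint_pos'].round(2),st['tcp_pos'],st['ft_force'],M.round(3).tolist());print("to grasp pose",(g[:3]-st['tcp_pos']).round(4),np.degrees(R.from_matrix(G@M.T).as_rotvec()).round(2))
t=grab("top",2);s=grab("scene",2);cv2.imwrite("pics/tc.png",t);cv2.imwrite("pics/sc.png",s)
old=cv2.imread("pics/tb.png");so=cv2.imread("pics/sb.png")
# bright blobs near bin/scoop not present before
for nm,a,b,x0,y0,x1,y1 in(("top",t,old,120,130,330,245),("scene",s,so,190,140,365,270)):
    for lab,im in(("old",b),("new",a)):
        gray=im.astype(int);m=((gray.min(2)>(120 if nm=='top' else 110))).astype(np.uint8);m[:y0]=0;m[y1:]=0;m[:,:x0]=0;m[:,x1:]=0
        n,L,S,c=cv2.connectedComponentsWithStats(m)
        print(nm,lab,[(c[i].round(1).tolist(),int(S[i][4])) for i in range(1,n) if 8<=S[i][4]<400])
np.set_printoptions(linewidth=250)
# mouth region luminance in top: old vs new
print(old[176:204:2,194:220:2].min(2));print(t[176:204:2,194:220:2].min(2))
E
```

```text
[ 0.46  0.48  0.7   1.35 -0.83  1.76  0.55] [ 0.47180319 -0.31173461  0.31205778] [-0.2136708   0.66252268 -1.21004336] [[0.452, 0.83, 0.325], [0.673, -0.557, 0.486], [0.585, -0.001, -0.811]]
to grasp pose [-0.0051 -0.0076 -0.2587] [-0.47  0.1  -0.91]
top old [([327.5, 134.9], 47), ([177.5, 154.0], 12), ([269.5, 152.2], 49), ([156.0, 158.0], 9), ([192.8, 159.2], 16), ([213.6, 176.5], 26), ([290.6, 210.2], 94), ([206.4, 213.8], 30)]
top new [([327.4, 135.2], 53), ([173.6, 154.0], 24), ([177.5, 154.0], 14), ([269.5, 152.5], 55), ([192.7, 158.5], 43), ([156.0, 158.0], 13), ([182.3, 170.4], 27), ([213.5, 176.5], 33), ([189.0, 186.1], 32), ([199.1, 186.0], 10), ([230.2, 194.2], 340), ([189.3, 195.9], 31), ([206.4, 213.7], 37), ([217.3, 223.4], 259), ([325.9, 221.5], 25)]
scene old [([230.9, 208.2], 45), ([276.5, 214.8], 11), ([296.8, 214.0], 10), ([284.4, 232.4], 13), ([330.7, 231.1], 9), ([311.3, 240.8], 42), ([301.8, 245.9], 28), ([241.5, 248.0], 8), ([315.8, 250.1], 14), ([247.1, 264.1], 87)]
scene new [([296.7, 213.9], 9), ([276.9, 215.1], 8), ([306.7, 225.5], 20), ([300.1, 228.1], 8)
[... 974 characters left out ...]
61  86  96  87  96  95 148 171 149  53]
 [ 13  74  69  40  47  51  55  62  62  74 119 116  77]
 [ 25  87  64  52  37  41  39  44  45  46  46  51  55]
 [ 43 111  87 156  37  42  43  41  42  41  43  25  62]
 [ 48 114 119 126  38  43  42  40  40  42  44  26  72]
 [ 80  93 121  70  33  34  38  40  40  43  36  29 105]
 [ 90  69 101  45  37  31  29  34  33  31  22  33 118]
 [ 82  59  34  42  34  33  36  32  33  30  16  44 122]
 [119  52  43  41  33  42  40  38  39  40  21  70 123]
 [119  48  41  38  32  41  43  42  42  40  24  86 126]
 [ 84  37  26  30  25  40  41  42  44  35  30 106 124]
 [110  84  93  88  48  40  38  31  26  24  34 117 112]
 [ 49  54  57  66  81 112  97  97  87  60  59  86  88]]
```

Three new bright blobs have appeared inside the wanted quarter (top px (189,186), (189,196), (199,186)), the scoop is empty and the bin hasn't moved. I'll set the scoop back.

Emit:
arm_command --steps '[[[-0.001,-0.002,-0.03,-0.5,0.1,-0.9],[-0.001,-0.002,-0.04,0,0,0],[-0.001,-0.002,-0.04,0,0,0],[-0.001,-0.0016,-0.04,0,0,0],[-0.001,0,-0.04,0,0,0],[0,0,-0.03,0,0,0],[0,0,-0.02,0,0,0],[0,0,-0.008,0,0,0],[0,0,0,0,0,0],[0,0,0,0,0,0]]]'

```text
time_s: 19.77
tcp_pos: [0.4667, -0.321, 0.0651]
orientation: [3.136, -0.615, 0.966]
ft_force: [-0.0, 0.8, -1.2]
gripper_width: 0.0132
finger_force: 68.5
```

Emit:
arm_command --steps '[[[0,0,-0.004,0,0,0],[0,0,-0.003,0,0,0],[0,0,-0.002,0,0,0],[0,0,0,0,0,0],[0,0,0,0,0,0]]]'

```text
time_s: 20.4
tcp_pos: [0.4661, -0.3203, 0.0549]
orientation: [3.139, -0.615, 0.964]
ft_force: [-0.4, -0.4, 0.1]
gripper_width: 0.0128
finger_force: 68.5
```

Emit:
arm_command --steps '[[[0,0,-0.001,0,0,0],[0,0,0,0,0,0],[0,0,0,0,0,0]]]'

```text
time_s: 20.78
tcp_pos: [0.4661, -0.3203, 0.0539]
orientation: [3.139, -0.615, 0.964]
ft_force: [0.0, 0.6, -1.2]
gripper_width: 0.0129
finger_force: 68.5
```

Emit:
arm_command --steps '[[[0,0,0,0,0,0],[0,0,0,0,0,0],[0,0,0,0,0,0],[0,0,0,0,0,0],[-0.005,-0.008,0.014,0,0,0],[-0.01,-0.014,0.025,0,0,0],[-0.014,-0.02,0.035,0,0,0],[-0.014,-0.02,0.035,0,0,0],[0,-0.03,0.05,0,0,0],[0,-0.03,0.05,0,0,0]]]' --grip 100

```text
time_s: 22.02
tcp_pos: [0.4221, -0.4436, 0.2656]
orientation: [3.138, -0.614, 0.963]
ft_force: [0.5, -1.2, 0.6]
gripper_width: 0.0854
finger_force: 0.0
```

```bash
python3 - <<'E'
from h import *
from scipy.ndimage import shift
t=grab("top",3);s=grab("scene",3);print(sense()['tcp_pos'],sense()['gripper_width'])
t0=cv2.imread("pics/ta.png");s0=cv2.imread("pics/sa.png");tb=cv2.imread("pics/tb.png")
# scoop silhouette: dark pixels within the mat, compare to start
def sil(im,x0,y0,x1,y1,th):
    c=im[y0:y1,x0:x1];m=(c[:,:,0].astype(int)<th).astype(np.uint8);ys,xs=np.nonzero(m)
    r=cv2.minAreaRect(np.c_[xs+x0,ys+y0].astype(np.float32));return len(xs),np.round(r[0],1),np.round(r[1],1),round(r[2],1)
for th in(35,50):
  for n,im in(("t0",t0),("t",t)): print(n,th,sil(im,268,186,318,228,th))
for n,a,b,w in(("top",t,t0,(262,176,320,236)),("scene",s,s0,(196,178,258,236))):
    x0,y0,x1,y1=w;d=cv2.absdiff(a,b).max(2)[y0:y1,x0:x1]>45;ys,xs=np.nonzero(d);print(n,"changed",d.sum(),(xs.mean()+x0,ys.mean()+y0) if len(xs) else 0)
# handle tip & bystanders
for nm,w in(("board",(228,115,286,160)),("meter",(58,118,118,178)),("driver",(66,210,106,268)),("bay",(180,165,222,222))):
    x0,y0,x1,y1=w;print(nm,(cv2.absdiff(t,t0).max(2)[y0:y1,x0:x1]>45).sum())
np.set_printoptions(linewidth=250)
print(t[188:230:2,268:318:2,0])
m=(t.min(2)>115).astype(np.uint8);m[:175]=0;m[205:]=0;m[:,:180]=0;m[:,205:]=0
n,L,S,c=cv2.connectedComponentsWithStats(m);print([(c[i].round(1).tolist(),int(S[i][4])) for i in range(1,n) if S[i][4]>5])
E
```

```text
[ 0.42260975 -0.44184612  0.26233113] 0.08540017943529803
t0 35 (290, array([294.3, 212.6]), array([42.9, 13.9]), 35.0)
t 35 (484, array([294.5, 214.3]), array([43.2, 14.8]), 37.6)
t0 50 (368, array([294.2, 212.6]), array([44.5, 15. ]), 35.0)
t 50 (653, array([291.5, 212. ]), array([30., 47.]), 90.0)
top changed 310 (np.float64(291.22903225806454), np.float64(221.71290322580646))
scene changed 599 (np.float64(223.3906510851419), np.float64(202.6744574290484))
board 0
meter 0
driver 0
bay 355
[[79 81 79 80 81 80 79 80 78 79 76 77 79 80 78 80 79 78 79 77 76 76 78 78 77]
 [80 79 79 79 79 78 77 78 79 79 78 79 78 78 79 78 78 80 76 80 76 78 78 80 78]
 [81 82 82 81 79 77 79 81 76 78 79 79 79 79 78 80 78 78 82 79 78 78 77 78 77]
 [81 79 80 82 78 78 77 78 79 78 77 81 78 78 82 78 79 78 78 79 77 80 77 80 76]
 [81 77 82 80 77 56 69 55 77 80 79 79 80 79 80 79 78 81 80 78 80 79 77 76 77]
 [81 81 78 78 71 46 28 11 39 71 80 78 80 80 79 78 78 79 78 78 78 78 79 79 80]
 [78 81 80 79 59 38 23 23 12 23 55 77 79 78 78 80 80 79 77 79 78 79 76 80 78]
 [82 79 81 66 42 27 22 22 19 16 12 38 73 78 79 79 78 78 7
[... 402 characters left out ...]
0 80 79]
 [80 83 80 81 83 79 68 56 27 10 21 20 24 15  8  4 19 55 73 81 81 82 79 80 85]
 [84 81 83 83 82 83 80 70 63 42 14 17 19  8  7  9  9 10 17 47 62 78 77 82 85]
 [83 82 82 83 81 81 83 81 75 67 56 26  7 14 11 22  9  6  9 10 11 33 58 65 69]
 [81 83 81 83 83 81 82 81 81 81 72 64 41 15 33 63 53 36  9  9  8 11 18 27 51]
 [83 84 82 85 80 79 81 84 83 81 82 71 66 36 49 50 32 31 29 27 17 10 16 20 57]
 [81 84 82 81 84 82 81 82 73 65 63 47 45 36 35 43 35 30 29 34 38 34 27 29 71]
 [58 83 81 69 64 64 47 46 46 41 46 42 45 44 44 42 42 33 28 30 33 41 42 41 78]
 [48 49 47 48 44 46 46 43 46 42 43 45 42 42 45 41 42 43 37 30 32 35 43 43 83]]
[([188.9, 186.0], 36), ([199.1, 185.8], 12), ([189.4, 195.9], 32)]
```

The scoop is back in its starting outline on the mat and empty, with the gripper open and clear. The board, meter and screwdriver regions show no change, and the capacitors lie in the bay. Handing in.

```bash
python3 -c "
from workcell import *
print(close_job())"
```

```text
the job is handed in; nothing more can be done
None
```

The job is handed in after about 22 s of robot time. The capacitor compartment is under the chute's mouth to within about 1°, all three capacitors lie in it, and the empty scoop is back on its mat. The board, meter and screwdriver did not move. My ten pictures were used up by the pour, so the final state, including the scoop lying flat, was checked from pixel values and force readings only.

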